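# Load the grinding beaker and offer up its cover

### The job

With the scoop, take grinding balls from the tray and tip at least three of them into the round well of the grinding beaker, without touching any ball with the fingers, then stand the scoop upright on the bench again and let go of it. Next pick up the cover plate by its grip and hold it level about 2 cm above the beaker's flange, its four holes straight over the four threaded holes, so that a colleague can start the screws: finish while holding it still there, not resting on anything. Leave the bottle, the tip box and the dish of screws where they are.

Things in the scene. Friction and masses are not known exactly. Their poses are not given: they have to be found in the camera images.
- beaker: grinding beaker fixed to the bench, about 0.64 m straight ahead, turned up to 0.3 rad: dark steel pot, 100 mm diameter, with a rectangular steel flange on top, 120 (own x) x 150 (own y) x 14 mm, flange top 70 mm above the bench, a 6 mm threaded hole near each corner. Open round well, 90 mm diameter, in the middle. Origin: centre of the underside, on the bench; z up
- well_floor (a point): centre of the well's floor, 8 mm above the bench (62 mm below the flange top)
- cover: loose aluminium cover plate 120 (own x) x 150 (own y) x 6 mm, 14 mm hole near each corner; upright black grip bar on its middle, 60 (x) x 18 (y) mm, from 6 to 46 mm above the plate's underside. About 0.3 kg. Lies flat on the bench, grip up, left or right of the robot (the tray is on the other side). Origin: centre of the underside; z up. Half a turn makes no difference
- tray: grey open tray fixed to the bench, 240 (own x) x 78 (own y) x 30 mm outside, walls and floor 4 mm (inside 232 x 70 mm). Its x axis points away from the robot, turned up to 0.35 rad. The balls lie in its +x (far) half, the near half is empty. Origin: centre of the underside, on the bench
- scoop: steel scoop, 0.13 kg, standing on the bench between robot and beaker, nose to the robot's left. Flat pan 80 (own x) x 56 (own y) mm, floor 2 mm thick, open at the nose (x = +40 mm); side walls 26 mm high, beginning 28 mm behind the nose; back wall 30 mm high at x = -40. Black handle bar rises from the back wall. Origin: underside, middle of the pan; x to the nose, z up
- scoop_grip (a point): point to grip in the scoop's handle, at x = -60, y = 0, z = 72 mm in the scoop's frame. The handle is 16 mm thick (flat sides facing the scoop's +-y) by 20 mm, leans backwards by 0.33 rad and ends about 103 mm above the underside
- thread0 (a point): centre of threaded hole 0 (6 mm) at the flange's top face, 70 mm above the bench; numbered round the flange, at (x, y) = (46, 61) mm in the beaker's frame
- thread1 (a point): centre of threaded hole 1 (6 mm) at the flange's top face, 70 mm above the bench; numbered round the flange, at (x, y) = (-46, 61) mm in the beaker's frame
- thread2 (a point): centre of threaded hole 2 (6 mm) at the flange's top face, 70 mm above the bench; numbered round the flange, at (x, y) = (-46, -61) mm in the beaker's frame
- thread3 (a point): centre of threaded hole 3 (6 mm) at the flange's top face, 70 mm above the bench; numbered round the flange, at (x, y) = (46, -61) mm in the beaker's frame
- hole0 (a point): centre of clearance hole 0 (14 mm) at the cover's underside, at (x, y) = (46, 61) mm in the cover's frame
- hole1 (a point): centre of clearance hole 1 (14 mm) at the cover's underside, at (x, y) = (-46, 61) mm in the cover's frame
- hole2 (a point): centre of clearance hole 2 (14 mm) at the cover's underside, at (x, y) = (-46, -61) mm in the cover's frame
- hole3 (a point): centre of clearance hole 3 (14 mm) at the cover's underside, at (x, y) = (46, -61) mm in the cover's frame
- ball0: grinding ball 0, origin at its centre: loose white ceramic ball, 18 mm diameter, 18 g, in the tray; polished and slippery (friction about 0.2), rolls freely
- ball1: grinding ball 1, origin at its centre: loose white ceramic ball, 18 mm diameter, 18 g, in the tray; polished and slippery (friction about 0.2), rolls freely
- ball2: grinding ball 2, origin at its centre: loose white ceramic ball, 18 mm diameter, 18 g, in the tray; polished and slippery (friction about 0.2), rolls freely
- ball3: grinding ball 3, origin at its centre: loose white ceramic ball, 18 mm diameter, 18 g, in the tray; polished and slippery (friction about 0.2), rolls freely
- ball4: grinding ball 4, origin at its centre: loose white ceramic ball, 18 mm diameter, 18 g, in the tray; polished and slippery (friction about 0.2), rolls freely
- ball5: grinding ball 5, origin at its centre: loose white ceramic ball, 18 mm diameter, 18 g, in the tray; polished and slippery (friction about 0.2), rolls freely
- bottle: bystander: white plastic bottle, 60 mm diameter, 120 mm tall, beyond the beaker; origin under its middle
- tipbox: bystander: blue pipette-tip box with clear lid, 87 x 122 x 57 mm, beyond the beaker; origin under its middle
- screwdish: bystander: white dish with the cover screws, 70 mm diameter, 18 mm high, beyond the work; origin under its middle
Not all that is in view belongs to the job. What is shaped like the scoop but purple or turquoise is not meant.

How it is judged:
On the way, in this order (a step that is already met when the one before it is completed fails the run):
1. at least three balls lie in the beaker's well ((distance between each of ball0, ball1, ball2 and well_floor below 0.044 m or distance between each of ball0, ball1, ball3 and well_floor below 0.044 m or distance between each of ball0, ball1, ball4 and well_floor below 0.044 m or distance between each of ball0, ball1, ball5 and well_floor below 0.044 m or distance between each of ball0, ball2, ball3 and well_floor below 0.044 m or distance between each of ball0, ball2, ball4 and well_floor below 0.044 m or distance between each of ball0, ball2, ball5 and well_floor below 0.044 m or distance between each of ball0, ball3, ball4 and well_floor below 0.044 m or distance between each of ball0, ball3, ball5 and well_floor below 0.044 m or distance between each of ball0, ball4, ball5 and well_floor below 0.044 m or distance between each of ball1, ball2, ball3 and well_floor below 0.044 m or distance between each of ball1, ball2, ball4 and well_floor below 0.044 m or distance between each of ball1, ball2, ball5 and well_floor below 0.044 m or distance between each of ball1, ball3, ball4 and well_floor below 0.044 m or distance between each of ball1, ball3, ball5 and well_floor below 0.044 m or distance between each of ball1, ball4, ball5 and well_floor below 0.044 m or distance between each of ball2, ball3, ball4 and well_floor below 0.044 m or distance between each of ball2, ball3, ball5 and well_floor below 0.044 m or distance between each of ball2, ball4, ball5 and well_floor below 0.044 m or distance between each of ball3, ball4, ball5 and well_floor below 0.044 m)), for 0.2 s.
2. the scoop stands upright on the bench again, let go (height (world z) of scoop below 0.02 m and angle between scoop's own z axis and vertical below 0.2 rad and contact force between the fingers and scoop below 0.2 N), for 0.2 s.
At the end, for the whole second after the job is handed in: Cover held by the fingers, still, level within 0.12 rad, underside 6-45 mm over the flange, every hole within 5 mm (horizontally) of a threaded hole, nothing else touching it; at least 3 balls within 44 mm of the well floor's centre; scoop upright within 0.2 rad, below 20 mm, let go (all of step 2 and (distance between each of ball0, ball1, ball2 and well_floor below 0.044 m or distance between each of ball0, ball1, ball3 and well_floor below 0.044 m or distance between each of ball0, ball1, ball4 and well_floor below 0.044 m or distance between each of ball0, ball1, ball5 and well_floor below 0.044 m or distance between each of ball0, ball2, ball3 and well_floor below 0.044 m or distance between each of ball0, ball2, ball4 and well_floor below 0.044 m or distance between each of ball0, ball2, ball5 and well_floor below 0.044 m or distance between each of ball0, ball3, ball4 and well_floor below 0.044 m or distance between each of ball0, ball3, ball5 and well_floor below 0.044 m or distance between each of ball0, ball4, ball5 and well_floor below 0.044 m or distance between each of ball1, ball2, ball3 and well_floor below 0.044 m or distance between each of ball1, ball2, ball4 and well_floor below 0.044 m or distance between each of ball1, ball2, ball5 and well_floor below 0.044 m or distance between each of ball1, ball3, ball4 and well_floor below 0.044 m or distance between each of ball1, ball3, ball5 and well_floor below 0.044 m or distance between each of ball1, ball4, ball5 and well_floor below 0.044 m or distance between each of ball2, ball3, ball4 and well_floor below 0.044 m or distance between each of ball2, ball3, ball5 and well_floor below 0.044 m or distance between each of ball2, ball4, ball5 and well_floor below 0.044 m or distance between each of ball3, ball4, ball5 and well_floor below 0.044 m) and ((horizontal distance between hole0 and thread0 below 0.005 m and horizontal distance between hole1 and thread1 below 0.005 m and horizontal distance between hole2 and thread2 below 0.005 m and horizontal distance between hole3 and thread3 below 0.005 m) or (horizontal distance between hole0 and thread2 below 0.005 m and horizontal distance between hole1 and thread3 below 0.005 m and horizontal distance between hole2 and thread0 below 0.005 m and horizontal distance between hole3 and thread1 below 0.005 m)) and z of hole0 in the frame of beaker between 0.076 and 0.115 m and z of hole1 in the frame of beaker between 0.076 and 0.115 m and z of hole2 in the frame of beaker between 0.076 and 0.115 m and z of hole3 in the frame of beaker between 0.076 and 0.115 m and angle between cover's own z axis and vertical below 0.12 rad and contact force between the fingers and cover above 1 N and linear speed of cover below 0.03 m/s and contact force between cover and beaker below 0.2 N and contact force between cover and scoop below 0.2 N and contact force between cover and ball0 below 0.2 N and contact force between cover and ball1 below 0.2 N and contact force between cover and ball2 below 0.2 N and contact force between cover and ball3 below 0.2 N and contact force between cover and ball4 below 0.2 N and contact force between cover and ball5 below 0.2 N); the arm keeps its last pose, push and grip.
It fails at once if a ball is touched with the fingers (contact force between the fingers and ball0 above 0.5 N or contact force between the fingers and ball1 above 0.5 N or contact force between the fingers and ball2 above 0.5 N or contact force between the fingers and ball3 above 0.5 N or contact force between the fingers and ball4 above 0.5 N or contact force between the fingers and ball5 above 0.5 N).
It fails at once if the white bottle is pushed over 20 mm from its place or tipped (distance of bottle from where it was at the start of the episode above 0.02 m or angle between bottle's own z axis and vertical above 0.3 rad).
It fails at once if the tip box is pushed over 20 mm from its place or tipped (distance of tipbox from where it was at the start of the episode above 0.02 m or angle between tipbox's own z axis and vertical above 0.3 rad).
It fails at once if the dish of screws is pushed over 20 mm from its place or tipped (distance of screwdish from where it was at the start of the episode above 0.02 m or angle between screwdish's own z axis and vertical above 0.3 rad).
It also fails if it takes over 72 s, if anything falls off the work surface, if the arm or the gripper's body presses on something with over 40 N, if the wrist force passes 120 N, or if a joint passes its speed limit or range.

### The arm

A 7-joint arm with a two-finger parallel gripper is mounted at the origin on the work surface. World frame = base frame: x ahead of the robot, y to its left, z up, the work surface at z = 0. Lengths are in m, angles in rad, forces in N, time in s.
With the tool pointing down it reaches from about 0.4 to 0.85 m from the base axis. Payload 4.5 kg.
Tool frame: the origin (TCP) lies midway between the tips of the shut fingers; the grasp point (between the pads) lies 19 mm behind it; z points along the fingers, y is the line along which they close (so a half turn about z gives the same grasp; the last joint's range is limited). The gripper opens to 88 mm and grips with 3 to 60 N. Pads are 18 mm wide; open, the fingers measure 123 mm over their backs; the gripper's body (75 mm by 187 mm) begins 45 mm behind the grasp point.
Start: joints at [1.26, 0.689, -0.195, 1.565, 0.157, 0.902, -0.215], TCP at [0.211, -0.588, 0.239] pointing down, gripper open.
Joint ranges: [-3.01, 3.01], [-0.46, 2.08], [-1.47, 1.51], [0.13, 2.56], [-1, 4.14], [0.04, 2.09], [-2.66, 2.66]. Speed limits (rad/s): [2.57, 2.57, 3.14, 3.14, 3.14, 3.14, 3.14].

### API

Orientations are given as a unit quaternion [x, y, z, w].
In Python, from plant import * gives the robot as it stands.
- The arm moves only by the tool send_rows, never from a script. Its argument "targets" is a list of rows, each a list of 2 entries, a list of its own where there are three numbers: the shift along the tool's x, y, z in units of 0.3 m (1.0 is 0.3 m), then the turn, a rotation vector about the tool's x, y, z in units of pi rad (1.0 is pi rad). A call has 1 to 12 rows; each row is the pose to reach, as a shift and turn from the pose commanded when the call began, along the tool's axes at that moment, turning the shorter way round; what a row does not reach only later rows make up. A row lasts 1/8 s, in which the tool goes at most 62.5 mm and 10.7 degrees, less where a joint would pass 70% of its speed; a pose out of reach is approached as far as the arm can. A call with a number of a shift or a turn outside -1 to 1 is refused whole. A call with a gripper value outside its range is refused whole. "fingers" is the opening, from 0 (shut) to 1 (fully open), set as the call begins (left out, the last holds). The fingers move at their own pace and stop on an object; "newtons" is the grip in N (left out, the last holds). Time passes only in rows, so rows that repeat a pose let the fingers close. It gives the time, the measured TCP pose, the force, the opening and the grip force at its end, in the units of the state.
- get_state(): the state, without advancing time (a new reading comes with each control period).
- snapshot(name): name is "side" or "top" or "wrist"; returns a dict with "img" (480x640x3 uint8, blue, green, red), "fx", "fy", "cx", "cy" (pixels), "k1" (the pictures are not rectified: a ray, as slopes to the right and down, at radius r is drawn at 1 + k1 r^2 times it, then the intrinsics apply), "cam_to_world" (4x4, takes a point from camera to world coordinates); the wrist camera has in their place "T_tool_cam" (4x4, takes a point from camera to tool coordinates, whose origin is the TCP and whose axes are the flange's). Camera axes: x right, y down, z forward; pixel columns grow to the right and rows downward; lengths in m; the calibration is good to about 2 mm. A picture is of the moment at which its call begins: read the wrist's pose just before it. There is no depth.
- finish_job(): hands the job in; it is judged then, once.
The state is a dict: "clock": time; "q": joint angles; "qd": joint speeds; "joint_torque": joint torques, N m; "tool_pos": TCP position; "eef_rot": TCP orientation; "contact_force": force on the tool from outside, world axes, zero at the start; "moment": the same for the moment, N m; "opening": opening from 0.0 (shut) to 1.0 (fully open); "finger_force": force on a finger pad.
Only numpy, scipy, OpenCV 4.12 (cv2) and the standard library are available. Lean on these libraries where they do the work, as an engineer would, in place of code of your own. Each camera call takes 0.05 s, during which the arm holds its last target. There are 200 camera calls.

## Working session

There is one attempt and no reset: what is moved stays moved. The work goes in short steps, Python scripts to look and compute and a tool call to move; the robot and the scene stay as the last step left them, time stands still between calls to the robot, and variables do not carry over. Pictures are saved under pics/ and viewed, at most 10 in all, crops included, and the job is handed in when it is done.

Besides the shell and the picture viewer there is one more tool, called in YAML: its name, and indented under it one key for each argument. send_rows: Moves the arm, as the interface text tells. Its arguments: {"type":"object","properties":{"targets":{"type":"array"},"fingers":{"type":"number"},"newtons":{"type":"number"}},"required":["targets"]}

```bash
ls; mkdir -p pics; python3 - <<'E'
from plant import *
import cv2,numpy as np,pickle
s=get_state();print(s)
d={}
for n in("side","top","wrist"):
    d[n]=snapshot(n);cv2.imwrite(f"pics/{n}0.png",d[n]["img"])
    print(n,{k:(np.round(v,4).tolist() if k!="img" else 0) for k,v in d[n].items()})
pickle.dump((s,d),open("s0.pkl","wb"))
E
```

```text
pics
{'clock': 0.0, 'q': array([ 1.25978888,  0.68997722, -0.19451813,  1.56634502,  0.15730261,
        0.90249671, -0.21512496]), 'qd': array([0.00020446, 0.00084227, 0.00079264, 0.00199713, 0.00034795,
       0.00037932, 0.00016653]), 'joint_torque': array([ 1.48960758e-04, -5.27554214e+01, -1.26659296e+00, -1.53430545e+01,
       -5.25171706e-02,  6.45063061e-03,  1.77581001e-04]), 'tool_pos': array([ 0.21100001, -0.58763274,  0.2379141 ]), 'eef_rot': array([ 9.85169315e-01,  1.71582576e-01, -2.22532946e-04, -8.89591227e-04]), 'contact_force': array([0.44612965, 0.91153304, 0.58144022]), 'moment': array([-0.00119192,  0.01295369,  0.01252128]), 'finger_force': 0.0, 'opening': 1.0004840817155916}
side {'img': 0, 'fx': 549.2454, 'fy': 549.2454, 'cx': 328.583, 'cy': 235.5326, 'k1': -0.1259, 'cam_to_world': [[0.9981, -0.0353, 0.0502, 0.4604], [-0.0599, -0.7342, 0.6763, -0.7636], [0.013, -0.678, -0.7349, 0.9103], [0.0, 0.0, 0.0, 1.0]]}
top {'img': 0, 'fx': 530.5674, 'fy': 530.5674, 'cx': 317.3419, 'cy': 243.7366, 'k1': -0.1398, 'cam_to_world': [[-0.007, -0.9969, 0.0783, 0.4061], [-0.9999, 0.008, 0.013, -0.0028], [-0.0136, -0.0782, -0.9968, 1.4536], [0.0, 0.0, 0.0, 1.0]]}
wrist {'img': 0, 'fx': 385.8642, 'fy': 385.8642, 'cx': 319.1581, 'cy': 236.8541, 'k1': -0.0285, 'T_tool_cam': [[0.001, -0.9467, -0.3222, 0.0838], [1.0, 0.001, 0.0002, -0.0002], [0.0002, -0.3222, 0.9467, -0.1472], [0.0, 0.0, 0.0, 1.0]]}
```

View pics/top0.png

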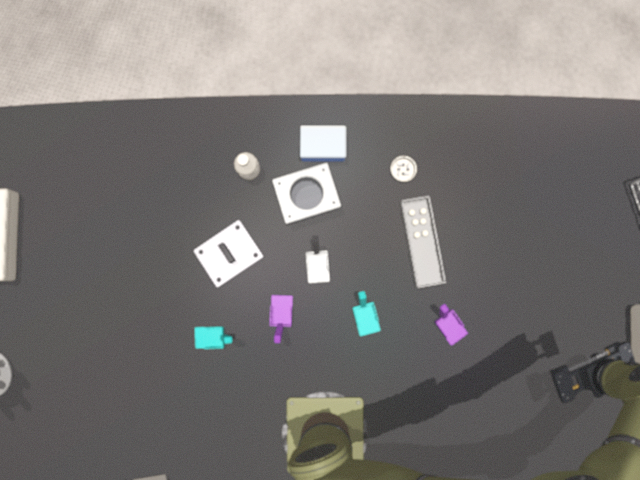

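View pics/side0.png

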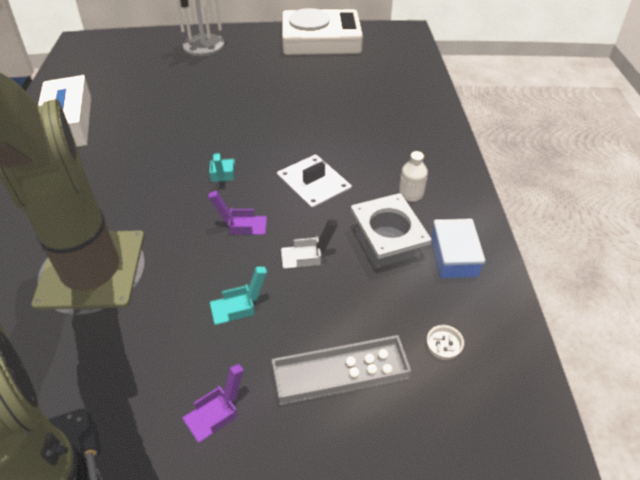

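Candidates for the scoop in the top view: steel (317,266) with black handle; purple (281,310), (452,327) and turquoise (366,318), (210,338) are decoys. I choose the steel one at (317,266). The cover is at (228,253), the beaker at (307,193), and the tray at (423,241) with 6 balls.

```bash
python3 - <<'E'
import cv2,pickle
s,d=pickle.load(open("s0.pkl","rb"))
a=d["top"]["img"][150:295,185:455];cv2.imwrite("pics/topc.png",cv2.resize(a,None,fx=2.96,fy=2.96,interpolation=cv2.INTER_CUBIC)[:600,:800])
a=d["side"]["img"][150:410,265:485];cv2.imwrite("pics/sidec.png",cv2.resize(a,None,fx=2.3,fy=2.3,interpolation=cv2.INTER_CUBIC))
E
```

```text
(no output)
```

View pics/topc.png

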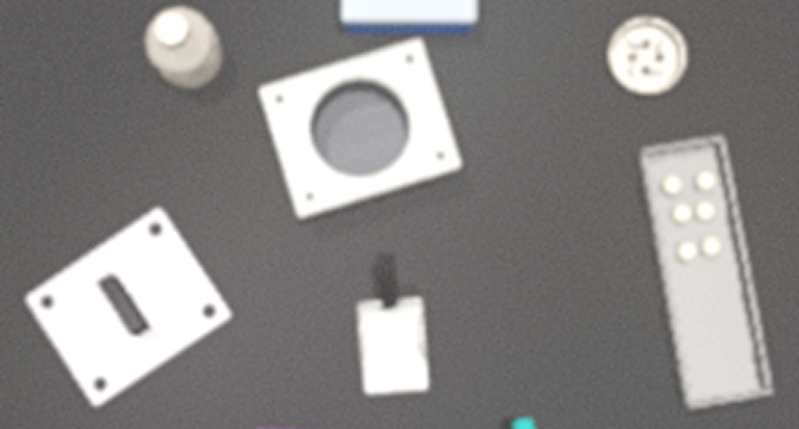

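View pics/sidec.png

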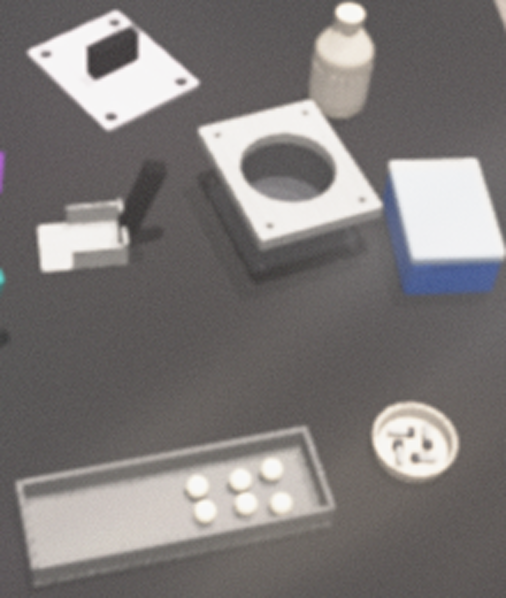

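Steel scoop confirmed in both views: nose toward the robot, handle to +x; top nose corners at crop (364,394)/(428,389), side (38,225)/(42,270). Now triangulate.

```bash
cat > h.py <<'E'
import cv2,numpy as np,pickle
from scipy.spatial.transform import Rotation as R
def cam(sn,s=None):
    if "cam_to_world" in sn: return np.array(sn["cam_to_world"])
    T=np.eye(4);T[:3,:3]=R.from_quat(s["eef_rot"]).as_matrix();T[:3,3]=s["tool_pos"]
    return T@np.array(sn["T_tool_cam"])
def ray(sn,px,s=None):
    K=np.array([[sn["fx"],0,sn["cx"]],[0,sn["fy"],sn["cy"]],[0,0,1.]])
    u=cv2.undistortPoints(np.array([[px]],float),K,np.array([sn["k1"],0,0,0.]))[0,0]
    T=cam(sn,s);return T[:3,3],T[:3,:3]@np.array([u[0],u[1],1])
def onz(sn,px,z,s=None):
    o,d=ray(sn,px,s);return o+d*(z-o[2])/d[2]
def tri(*rays):
    A=np.zeros((3,3));b=np.zeros(3)
    for o,d in rays:
        d=d/np.linalg.norm(d);P=np.eye(3)-np.outer(d,d);A+=P;b+=P@o
    p=np.linalg.solve(A,b)
    e=max(np.linalg.norm(np.cross(p-o,d/np.linalg.norm(d))) for o,d in rays)
    return p,e
def proj(sn,p,s=None):
    T=np.linalg.inv(cam(sn,s));c=T[:3,:3]@p+T[:3,3]
    K=np.array([[sn["fx"],0,sn["cx"]],[0,sn["fy"],sn["cy"]],[0,0,1.]])
    return cv2.projectPoints(c.reshape(1,3),np.zeros(3),np.zeros(3),K,np.array([sn["k1"],0,0,0.]))[0].ravel()
def fit2(model,meas):
    "planar rigid fit: yaw, translation, rms"
    m=np.array(model,float);w=np.array(meas)[:,:2];mc,wc=m.mean(0),w.mean(0)
    a=m-mc;c=w-wc;y=np.arctan2((a[:,0]*c[:,1]-a[:,1]*c[:,0]).sum(),(a*c).sum())
    Q=np.array([[np.cos(y),-np.sin(y)],[np.sin(y),np.cos(y)]]);t=wc-Q@mc
    return y,t,np.sqrt((((Q@m.T).T+t-w)**2).sum(1).mean())
E
python3 - <<'E'
from h import *
s,d=pickle.load(open("s0.pkl","rb"));t,si=d["top"],d["side"]
T=lambda p:(p[0]/2.96+185-.33,p[1]/2.96+150-.33); S=lambda p:(p[0]/2.3+265-.28,p[1]/2.3+150-.28)
np.set_printoptions(precision=4,suppress=True)
P={'bA':((280,98),(304,113)),'bB':((410,58),(362,200)),'bC':((441,156),(270,226)),'bD':((310,196),(217,134)),
'c+y':((47,301),(115,22)),'c+x':((155,229),(181,82)),'c-y':((209,311),(111,117)),'c-x':((100,384),(46,53)),
'nose-y':((428,389),(42,270)),'nose+y':((364,394),(38,225)),'hend':((384,258),(153,165)),
'tf+y':((641,150),(305,430)),'tf-y':((723,137),(333,508)),'tn-y':((772,393),(35,572)),'tn+y':((688,408),(18,483)),
'b1':((672,184),(271,469)),'b2':((706,181),(281,503)),'b3':((682,212),(240,480)),'b4':((706,210),(246,503)),'b5':((687,250),(197,487)),'b6':((711,246),(205,512))}
W={}
for k,(a,b) in P.items():
    p,e=tri(ray(t,T(a)),ray(si,S(b)));W[k]=p;print(k,p,round(e,4))
m=np.array([[46,61],[-46,61],[-46,-61],[46,-61]])/1e3
print('beaker',fit2(m,[W[k] for k in('bA','bD','bC','bB')]))
print('cover',fit2(m,[W[k] for k in('c+y','c-x','c-y','c+x')]),fit2(m,[W[k] for k in('c+x','c+y','c-x','c-y')]))
tr=np.array([[120,39],[120,-39],[-120,-39],[-120,39]])/1e3
print('tray',fit2(tr,[W[k] for k in('tf+y','tf-y','tn-y','tn+y')]))
for p in((125,304),(108,280),(143,333)): print('grip',onz(t,T(p),.046))
for p in((364,394),(428,389)): print('nose',onz(t,T(p),.002))
for p in((358,300),(423,297)): print('back',onz(t,T(p),.030))
E
```

```text
bA [0.6774 0.1151 0.0684] 0.0005
bB [ 0.7133 -0.0017  0.0685] 0.0001
bC [ 0.6247 -0.0286  0.0681] 0.0007
bD [0.589  0.0882 0.07  ] 0.0002
c+y [0.502  0.3392 0.0041] 0.0005
c+x [0.5686 0.2379 0.0022] 0.0003
c-y [0.4915 0.1869 0.0025] 0.0004
c-x [0.4244 0.2883 0.0053] 0.0006
nose-y [ 0.4186 -0.0157  0.0031] 0.001
nose+y [ 0.4146  0.0435 -0.0006] 0.0012
hend [0.5269 0.0222 0.0992] 0.0034
tf+y [ 0.6352 -0.2138  0.0237] 0.0001
tf-y [ 0.6462 -0.2894  0.0286] 0.0
tn-y [ 0.412  -0.3294  0.0255] 0.0013
tn+y [ 0.3991 -0.2519  0.0253] 0.0012
b1 [ 0.6045 -0.2433  0.0145] 0.0003
b2 [ 0.6078 -0.2751  0.015 ] 0.0004
b3 [ 0.5782 -0.252   0.0145] 0.0004
b4 [ 0.5801 -0.2741  0.0163] 0.0
b5 [ 0.5431 -0.256   0.0137] 0.0003
b6 [ 0.5471 -0.2785  0.0132] 0.0001
beaker (np.float64(0.2963349425481699), array([0.6511, 0.0433]), np.float64(0.000261339846617504))
cover (np.float64(0.5828363287932307), array([0.4966, 0.2631]), np.float64(0.0004341430560758966)) (np.float64(-0.9880666792099716), array([0.4966, 0.2631]), np.float64(0.020801038328636032))
tray (np.float64(0.16371987653275624), array([ 0.5231, -0.2711]), np.float64(0.0011434753735332238))
grip [0.4954 0.2576 0.046 ]
grip [0.5173 0.2733 0.046 ]
grip [0.4691 0.2411 0.046 ]
nose [0.4134 0.0433 0.002 ]
nose [ 0.4176 -0.0158  0.002 ]
back [0.4985 0.0474 0.03  ]
back [ 0.5008 -0.0117  0.03  ]
```

```bash
cat >> h.py <<'E'
def rot(yaw,up=0): return R.from_euler('z',yaw)*R.from_euler('x',np.pi)*R.from_euler('y',up)
def plan(p,yaw,up=0,s=None,mx=None):
    "tool-frame shift/0.3 and rotvec/pi from the measured pose to the wanted TCP pose"
    if s is None:
        from plant import get_state
        s=get_state()
    r0=R.from_quat(s["eef_rot"]);sh=r0.inv().apply(np.array(p)-s["tool_pos"])/.3
    rv=(r0.inv()*rot(yaw,up)).as_rotvec()/np.pi
    print("MOVE",np.round(sh,3).tolist(),np.round(rv,3).tolist(),"| rows>=",round(max(np.linalg.norm(sh)*.3/.0625,np.linalg.norm(rv)*180/10.7),1))
    return sh,rv
TS=np.array([-.060,0,.053])   # TCP in scoop frame
def scoop(o,yaw,up=0,ts=None):
    "TCP position for scoop origin o, nose heading yaw, nose-up angle"
    return np.array(o)+(R.from_euler('z',yaw)*R.from_euler('y',-up)).apply(TS if ts is None else ts)
E
python3 - <<'E'
from h import *
plan([.37,-.28,.25],1.77)
E
```

```text
MOVE [0.846, -0.786, -0.039] [-0.0, -0.0, -0.454] | rows>= 7.6
```

send_rows:
  targets:
    - [[0.85, -0.79, -0.04], [0, 0, -0.454]]
    - [[0.85, -0.79, -0.04], [0, 0, -0.454]]
    - [[0.85, -0.79, -0.04], [0, 0, -0.454]]
    - [[0.85, -0.79, -0.04], [0, 0, -0.454]]
    - [[0.85, -0.79, -0.04], [0, 0, -0.454]]
    - [[0.85, -0.79, -0.04], [0, 0, -0.454]]
    - [[0.85, -0.79, -0.04], [0, 0, -0.454]]
    - [[0.85, -0.79, -0.04], [0, 0, -0.454]]
    - [[0.85, -0.79, -0.04], [0, 0, -0.454]]
  fingers: 1

```text
clock: 1.27
tool_pos: [0.371, -0.2789, 0.2505]
eef_rot: [0.633, 0.774, 0.0, -0.0]
contact_force: [1.0, -0.1, -0.6]
opening: 1.002
finger_force: 0.0
```

```bash
python3 - <<'E'
from h import *
from plant import get_state
s=get_state();print(s['clock'],s['tool_pos'],s['q'])
plan([.50,.0187,.25],3.19)
E
```

```text
1.275 [ 0.37096004 -0.278939    0.25053366] [ 0.94439783  0.51554152 -0.60575459  2.00478997  0.42510834  0.7475353
  0.28034425]
MOVE [0.888, 0.618, 0.002] [0.0, -0.0, -0.452] | rows>= 7.6
```

send_rows:
  targets:
    - [[0.888, 0.618, 0], [0, 0, -0.452]]
    - [[0.888, 0.618, 0], [0, 0, -0.452]]
    - [[0.888, 0.618, 0], [0, 0, -0.452]]
    - [[0.888, 0.618, 0], [0, 0, -0.452]]
    - [[0.888, 0.618, 0], [0, 0, -0.452]]
    - [[0.888, 0.618, 0], [0, 0, -0.452]]
    - [[0.888, 0.618, 0], [0, 0, -0.452]]
    - [[0.888, 0.618, 0], [0, 0, -0.452]]
    - [[0.888, 0.618, 0], [0, 0, -0.452]]

```text
clock: 2.4
tool_pos: [0.4997, 0.0188, 0.2504]
eef_rot: [-0.023, 1.0, 0.0, -0.0]
contact_force: [-0.3, 0.5, -1.1]
opening: 0.998
finger_force: 0.0
```

```bash
python3 - <<'E'
from h import *
from plant import *
s=get_state();w=snapshot("wrist");print(s['clock'],s['tool_pos'],s['eef_rot'],s['q'])
pickle.dump((s,w),open("w1.pkl","wb"))
cv2.imwrite("pics/w1.png",w["img"])
Q=R.from_euler('z',3.19)
for p in([.04,.028,.002],[.04,-.028,.002],[-.04,.028,.03],[-.04,-.028,.03],[-.0706,0,.103]):
    print(p,proj(w,np.array([.4576,.0158,0])+Q.apply(p),s))
E
```

```text
2.4 [0.49969706 0.01879037 0.2503539 ] [-2.31238356e-02  9.99732519e-01  8.25131720e-05 -4.15395205e-04] [ 0.45080977  0.66173341 -0.96776554  1.89864735  0.6722728   0.94762336
  0.7793665 ]
[0.04, 0.028, 0.002] [289.16886867 109.01865222]
[0.04, -0.028, 0.002] [346.53713695 108.94810096]
[-0.04, 0.028, 0.03] [289.10298581 195.62051751]
[-0.04, -0.028, 0.03] [346.77837633 195.55515384]
[-0.0706, 0, 0.103] [317.760549  251.8847607]
```

View pics/w1.png

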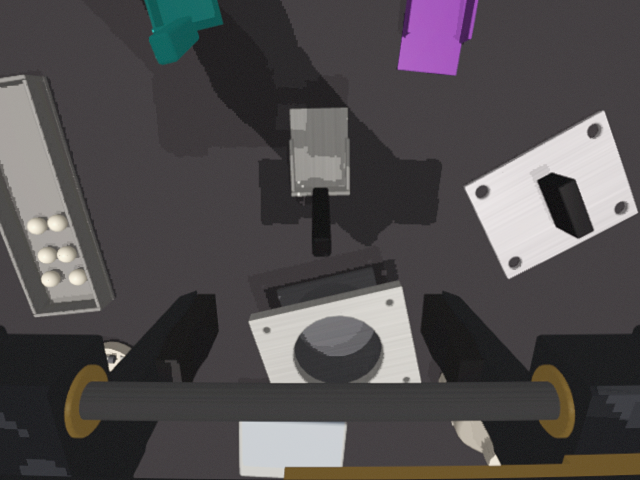

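The wrist view shows the nose corners at (290,109)/(348,108) and the handle end at about (321,252). The predictions match within 2-3 px, i.e. the scoop sits about 1.5 mm further to +y.

```bash
python3 - <<'E'
from h import *
p=scoop([.4576,.0173,0],3.19);print(p);plan(p,3.19)
E
```

```text
[0.51752972 0.02020331 0.053     ]
MOVE [-0.06, 0.002, 0.658] [-0.0, -0.0, -0.001] | rows>= 3.2
```

send_rows:
  targets:
    - [[-0.06, 0.003, 0.16], [0, 0, 0]]
    - [[-0.06, 0.003, 0.32], [0, 0, 0]]
    - [[-0.06, 0.003, 0.5], [0, 0, 0]]
    - [[-0.06, 0.003, 0.6], [0, 0, 0]]
    - [[-0.06, 0.003, 0.658], [0, 0, 0]]
    - [[-0.06, 0.003, 0.658], [0, 0, 0]]

```text
clock: 3.2
tool_pos: [0.5171, 0.0204, 0.0524]
eef_rot: [-0.024, 1.0, -0.0, -0.001]
contact_force: [-0.8, 0.8, 0.7]
opening: 1.002
finger_force: 0.0
```

send_rows:
  targets:
    - [[0, 0, 0], [0, 0, 0]]
    - [[0, 0, 0], [0, 0, 0]]
    - [[0, 0, 0], [0, 0, 0]]
    - [[0, 0, 0], [0, 0, 0]]
    - [[0, 0, 0], [0, 0, 0]]
    - [[0, 0, 0], [0, 0, 0]]
    - [[0, 0, 0], [0, 0, 0]]
  fingers: 0
  newtons: 50

```text
clock: 4.08
tool_pos: [0.5177, 0.0208, 0.0533]
eef_rot: [-0.025, 1.0, -0.0, -0.0]
contact_force: [0.7, -0.3, 1.1]
opening: 0.23
finger_force: 0.0
```

```bash
python3 - <<'E'
from h import *
plan([.5175,.020,.20],2.2);plan([.45,-.12,.17],1.6)
E
```

```text
MOVE [0.001, -0.003, -0.489] [-0.0, -0.0, 0.315] | rows>= 5.3
MOVE [0.249, -0.457, -0.389] [-0.0, -0.0, 0.506] | rows>= 8.5
```

send_rows:
  targets:
    - [[0, 0, 0], [0, 0, 0]]
    - [[0, 0, 0], [0, 0, 0]]
    - [[0, 0, -0.03], [0, 0, 0]]
    - [[0, 0, -0.2], [0, 0, 0]]
    - [[0, 0, -0.38], [0, 0, 0]]
    - [[0.1, -0.18, -0.4], [0, 0, 0.1]]
    - [[0.249, -0.457, -0.4], [0, 0, 0.506]]
    - [[0.249, -0.457, -0.4], [0, 0, 0.506]]
    - [[0.249, -0.457, -0.4], [0, 0, 0.506]]
    - [[0.249, -0.457, -0.4], [0, 0, 0.506]]
    - [[0.249, -0.457, -0.4], [0, 0, 0.506]]
    - [[0.249, -0.457, -0.4], [0, 0, 0.506]]

```text
clock: 5.58
tool_pos: [0.4498, -0.1196, 0.1738]
eef_rot: [0.593, 0.805, 0.0, 0.0]
contact_force: [0.0, 0.5, -0.5]
opening: 0.178
finger_force: 49.9
```

```bash
python3 - <<'E'
from h import *
from plant import *
s=get_state();print(s['clock'],s['tool_pos'],s['q'],s['opening'],s['finger_force'])
Q=R.from_euler('z',.1637);o=np.array([.5231,-.2711,0])
oo=o+Q.apply([-.048,0,.075]);p=scoop(oo,.1637);print(p)
plan((p+s['tool_pos'])/2,(.1637+1.6)/2+.05);plan(p,.1637)
E
```

```text
5.575 [ 0.44980091 -0.11964302  0.17382189] [ 0.48476791  0.63500247 -0.51022464  2.09072674  0.58063585  0.55597958
 -0.1448812 ] 0.1782193763789318 49.91071790456772
[ 0.41654385 -0.28870074  0.128     ]
MOVE [-0.253, -0.137, 0.076] [0.0, -0.0, 0.3] | rows>= 5.0
MOVE [-0.505, -0.273, 0.153] [0.0, -0.0, 0.544] | rows>= 9.2
```

send_rows:
  targets:
    - [[-0.505, -0.273, 0.15], [0, 0, 0.544]]
    - [[-0.505, -0.273, 0.15], [0, 0, 0.544]]
    - [[-0.505, -0.273, 0.15], [0, 0, 0.544]]
    - [[-0.505, -0.273, 0.15], [0, 0, 0.544]]
    - [[-0.505, -0.273, 0.15], [0, 0, 0.544]]
    - [[-0.505, -0.273, 0.15], [0, 0, 0.544]]
    - [[-0.505, -0.273, 0.15], [0, 0, 0.544]]
    - [[-0.505, -0.273, 0.15], [0, 0, 0.544]]
    - [[-0.505, -0.273, 0.15], [0, 0, 0.544]]
    - [[-0.505, -0.273, 0.15], [0, 0, 0.544]]
    - [[-0.505, -0.273, 0.15], [0, 0, 0.544]]

```text
clock: 6.95
tool_pos: [0.4178, -0.2887, 0.1285]
eef_rot: [0.996, 0.086, 0.0, -0.0]
contact_force: [0.7, 0.1, -1.0]
opening: 0.173
finger_force: 49.9
```

```bash
python3 - <<'E'
from h import *
from plant import *
s=get_state();print(s['clock'],s['tool_pos'],s['q'])
d={n:snapshot(n) for n in("wrist","side","top")}
pickle.dump((s,d),open("w2.pkl","wb"))
a=cv2.resize(d["side"]["img"][270:460,220:450],None,fx=1.7,fy=1.7,interpolation=2)
b=cv2.resize(d["wrist"]["img"],None,fx=.62,fy=.62,interpolation=3)
h=max(a.shape[0],b.shape[0]);f=lambda x:np.vstack([x,np.zeros((h-x.shape[0],x.shape[1],3),np.uint8)])
c=np.hstack([f(a),f(b)]);print(c.shape,a.shape,b.shape);cv2.imwrite("pics/w2.png",c)
# predicted scoop/tray pixel
p=s['tool_pos'];Q=R.from_quat(s['eef_rot'])
for n,v in(("nose+y",[.1,-.028,.051]),("nose-y",[.1,.028,.051])):
    print(n,proj(d["wrist"],p+Q.apply(v),s)*.62+[a.shape[1],0],proj(d["side"],p+Q.apply(v))*1.7-[220*1.7,270*1.7])
E
```

```text
6.95 [ 0.41784416 -0.28873969  0.12849645] [ 0.5477985   0.71618752 -0.05474102  2.01863608  0.08942606  0.4090283
 -0.97374425]
(323, 788, 3) (323, 391, 3) (298, 397, 3)
nose+y [552.60285636  43.50948474] [193.39658084 115.86562514]
nose-y [625.61180536  43.59292723] [206.59828566 162.3523497 ]
```

View pics/w2.png

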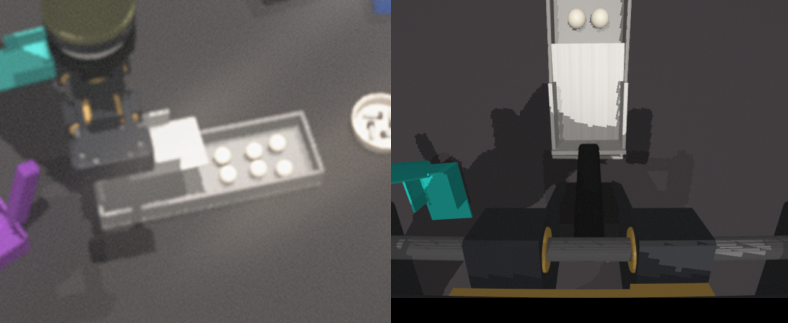

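Wrist view: the nose corners (552,43)/(625,43) fall where predicted, so the grasp is true, and the scoop is centred in the tray with the balls ahead of it.

send_rows:
  targets:
    - [[0, 0, 0.1], [0, 0, 0]]
    - [[0, 0, 0.17], [0, 0, 0]]
    - [[0, 0, 0.21], [0, 0, 0]]
    - [[0, 0, 0.225], [0, 0, 0]]
    - [[0, 0, 0.236], [0, 0, 0]]
    - [[0, 0, 0.236], [0, 0, 0]]

```text
clock: 7.85
tool_pos: [0.4181, -0.2892, 0.0578]
eef_rot: [0.996, 0.085, 0.0, 0.0]
contact_force: [-0.9, -0.6, -0.7]
opening: 0.176
finger_force: 49.9
```

```bash
python3 - <<'E'
from h import *
from plant import *
s=get_state();print(s['clock'],s['tool_pos'],s['contact_force'])
Q=R.from_euler('z',.1637);o=np.array([.5231,-.2711,0])
for x in(0,.060,.073): plan(scoop(o+Q.apply([x,0,.0045]),.1637),.1637)
E
```

```text
7.85 [ 0.41805866 -0.28918913  0.05784469] [-0.91290716 -0.58318517 -0.7024507 ]
MOVE [0.155, -0.002, 0.001] [0.0, -0.0, 0.002] | rows>= 0.7
MOVE [0.355, -0.0, 0.001] [0.0, -0.0, 0.002] | rows>= 1.7
MOVE [0.399, -0.0, 0.001] [0.0, -0.0, 0.002] | rows>= 1.9
```

send_rows:
  targets:
    - [[0.02, -0.002, 0.002], [0, 0, 0.002]]
    - [[0.055, -0.002, 0.002], [0, 0, 0.002]]
    - [[0.09, -0.002, 0.002], [0, 0, 0.002]]
    - [[0.13, 0, 0.002], [0, 0, 0.002]]
    - [[0.17, 0, 0.002], [0, 0, 0.002]]
    - [[0.21, 0, 0.002], [0, 0, 0.002]]
    - [[0.25, 0, 0.002], [0, 0, 0.002]]
    - [[0.29, 0, 0.002], [0, 0, 0.002]]
    - [[0.33, 0, 0.002], [0, 0, 0.002]]
    - [[0.36, 0, 0.002], [0, 0, 0.002]]
    - [[0.385, 0, 0.002], [0, 0, 0.002]]
    - [[0.395, 0, 0.002], [0, 0, 0.002]]

```text
clock: 9.35
tool_pos: [0.534, -0.2696, 0.0573]
eef_rot: [0.997, 0.081, -0.001, 0.0]
contact_force: [-8.3, -2.5, 9.0]
opening: 0.175
finger_force: 49.9
```

```bash
python3 - <<'E'
from h import *
from plant import *
s=get_state();print(s['clock'],s['tool_pos'],s['contact_force'])
d={n:snapshot(n) for n in("wrist","side")}
pickle.dump((s,d),open("w3.pkl","wb"))
a=cv2.resize(d["side"]["img"][300:420,260:430],None,fx=2.3,fy=2.3,interpolation=2)
b=cv2.resize(d["wrist"]["img"][:280,200:440],None,fx=1.6,fy=1.6,interpolation=2)
h=max(a.shape[0],b.shape[0]);f=lambda x:np.vstack([x,np.zeros((h-x.shape[0],x.shape[1],3),np.uint8)])
c=np.hstack([f(a),f(b)]);print(c.shape);cv2.imwrite("pics/w3.png",c)
# tilt targets about heel: heel scoop frame (-.04,0,0)
Q=R.from_euler('z',.1637);o=s['tool_pos']-Q.apply(TS)
for up,lift in((.1,.0005),(.2,.001),(.3,.001),(.35,.001),(.35,.06)):
    heel=o+Q.apply([-.04,0,0])+[0,0,lift]
    oo=heel+(Q*R.from_euler('y',-up)).apply([.04,0,0]);plan(scoop(oo,.1637,up),.1637,up)
E
```

```text
9.35 [ 0.53396459 -0.26963889  0.0572785 ] [-8.277848   -2.49225112  8.96192013]
(448, 775, 3)
MOVE [-0.017, -0.0, 0.006] [0.0, 0.032, -0.0] | rows>= 0.5
MOVE [-0.034, -0.0, 0.014] [0.0, 0.064, -0.0] | rows>= 1.1
MOVE [-0.049, 0.0, 0.024] [0.0, 0.096, -0.0] | rows>= 1.6
MOVE [-0.057, 0.0, 0.03] [0.0, 0.112, -0.0] | rows>= 1.9
MOVE [-0.057, 0.0, -0.166] [0.0, 0.112, -0.0] | rows>= 1.9
```

View pics/w3.png

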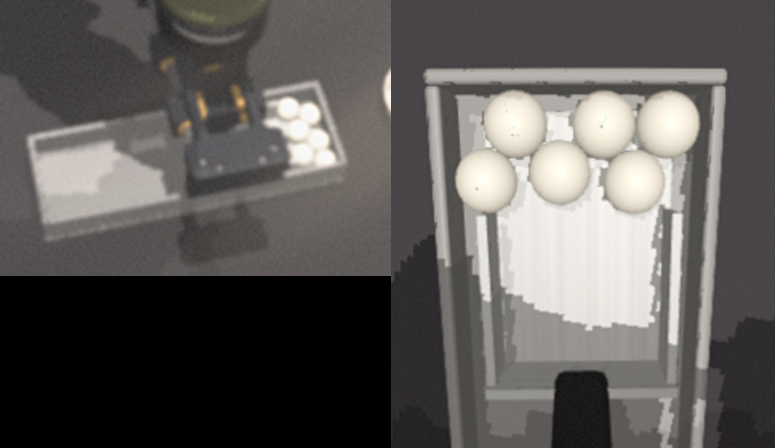

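All six balls are at the nose end, at least four of them well on the pan (crop centres (603,125), (560,172), (634,182), (515,125)). Now nose up about the heel, then lift.

send_rows:
  targets:
    - [[-0.009, 0, 0.001], [0, 0.016, 0]]
    - [[-0.018, 0, 0.003], [0, 0.032, 0]]
    - [[-0.026, 0, 0.007], [0, 0.048, 0]]
    - [[-0.034, 0, 0.012], [0, 0.064, 0]]
    - [[-0.042, 0, 0.017], [0, 0.08, 0]]
    - [[-0.05, 0, 0.022], [0, 0.096, 0]]
    - [[-0.058, 0, 0.028], [0, 0.112, 0]]
    - [[-0.058, 0, 0.028], [0, 0.112, 0]]
    - [[-0.058, 0, 0.0], [0, 0.112, 0]]
    - [[-0.058, 0, -0.06], [0, 0.112, 0]]
    - [[-0.058, 0, -0.14], [0, 0.112, 0]]
    - [[-0.058, 0, -0.18], [0, 0.112, 0]]

```text
clock: 10.95
tool_pos: [0.5193, -0.2722, 0.1127]
eef_rot: [0.981, 0.08, 0.176, -0.013]
contact_force: [0.2, 0.1, -3.1]
opening: 0.177
finger_force: 49.9
```

```bash
python3 - <<'E'
from h import *
from plant import *
s=get_state();print(s['clock'],s['tool_pos'],s['contact_force'],s['q'])
d={n:snapshot(n) for n in("wrist","side","top")}
pickle.dump((s,d),open("w4.pkl","wb"))
a=cv2.resize(d["side"]["img"][270:420,260:430],None,fx=2.3,fy=2.3,interpolation=2)
b=cv2.resize(d["wrist"]["img"][:280,200:440],None,fx=1.6,fy=1.6,interpolation=2)
h=max(a.shape[0],b.shape[0]);f=lambda x:np.vstack([x,np.zeros((h-x.shape[0],x.shape[1],3),np.uint8)])
cv2.imwrite("pics/w4.png",np.hstack([f(a),f(b)]))
E
```

```text
10.95 [ 0.51929507 -0.27215482  0.11274124] [ 0.18318558  0.11970412 -3.06882209] [ 0.87066481  0.83303577 -0.57206801  2.04433553  1.27855947  0.20040864
 -2.1300219 ]
```

View pics/w4.png

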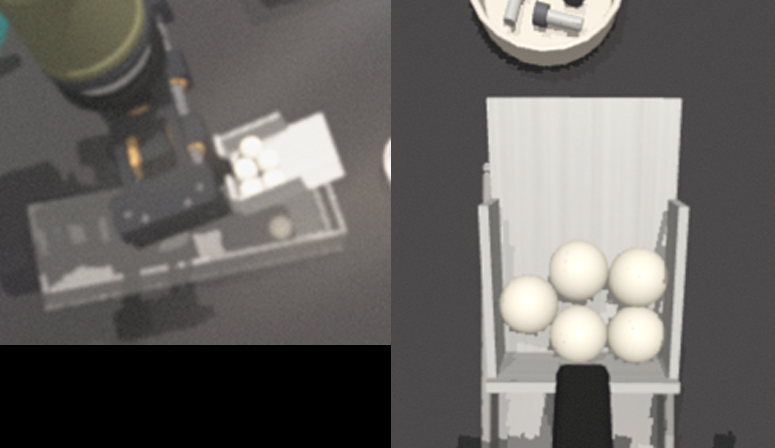

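Five balls sit against the back wall (crop (530,303), (578,268), (637,276), (579,333), (636,333)); one remains in the tray. Plan the carry and the pour.

```bash
cat >> h.py <<'E'
B=np.array([.6511,.0433,0])
def nose(back,z,yaw,up):
    h=np.array([np.cos(yaw),np.sin(yaw),0])
    return B-back*h+[0,0,z]+(R.from_euler('z',yaw)*R.from_euler('y',-up)).apply([-.1,0,.053])
E
python3 - <<'E'
from h import *
from plant import *
s=get_state()
for yaw in(.8,1.1):
    p=nose(.02,.14,yaw,.35);print(p);plan(p,yaw,.35)
p=nose(.02,.14,1.0,.35);m=(p+s['tool_pos'])/2
E
```

```text
[ 0.55905748 -0.05147053  0.15549697]
MOVE [0.289, -0.704, -0.051] [0.07, -0.001, -0.191] | rows>= 3.7
[ 0.59117503 -0.07443817  0.15549697]
MOVE [0.376, -0.611, -0.019] [0.103, -0.001, -0.28] | rows>= 5.0
```

send_rows:
  targets:
    - [[0.019, -0.031, -0.01], [0.005, 0, -0.014]]
    - [[0.056, -0.092, -0.02], [0.015, 0, -0.042]]
    - [[0.1, -0.165, -0.03], [0.028, 0, -0.076]]
    - [[0.15, -0.244, -0.04], [0.041, 0, -0.112]]
    - [[0.2, -0.324, -0.04], [0.055, 0, -0.148]]
    - [[0.248, -0.403, -0.04], [0.068, 0, -0.185]]
    - [[0.293, -0.477, -0.04], [0.08, 0, -0.218]]
    - [[0.331, -0.538, -0.035], [0.091, 0, -0.246]]
    - [[0.357, -0.58, -0.03], [0.098, 0, -0.266]]
    - [[0.372, -0.605, -0.02], [0.102, 0, -0.277]]
    - [[0.376, -0.611, -0.019], [0.103, 0, -0.28]]
    - [[0.376, -0.611, -0.019], [0.103, 0, -0.28]]

```text
clock: 12.6
tool_pos: [0.5899, -0.0746, 0.1546]
eef_rot: [0.84, 0.514, 0.149, -0.092]
contact_force: [0.9, -0.4, -2.4]
opening: 0.178
finger_force: 49.9
```

```bash
python3 - <<'E'
from h import *
from plant import *
s=get_state();print(s['clock'],s['tool_pos'],s['q'],(R.from_quat(s['eef_rot']).as_matrix()[:,0]))
cv2.imwrite("pics/w5w.png",snapshot("wrist")["img"])
for z,up in((.11,.2),(.09,.05),(.08,-.1),(.08,-.2),(.08,-.3),(.08,-.4),(.08,-.5),(.08,-.6),(.08,-.7)): plan(nose(.015,z,1.1,up),1.1,up)
E
```

```text
12.6 [ 0.58994353 -0.07459914  0.15455104] [ 0.82921023  1.03368971 -1.17401318  1.81033017  0.91885735  0.78611499
 -1.12770581] [0.42656026 0.83652881 0.34389808]
MOVE [0.015, 0.003, 0.05] [-0.0, -0.048, -0.0] | rows>= 0.8
MOVE [0.029, 0.003, 0.07] [-0.0, -0.096, -0.0] | rows>= 1.6
MOVE [0.061, 0.003, 0.065] [-0.0, -0.144, -0.0] | rows>= 2.4
MOVE [0.092, 0.003, 0.044] [-0.0, -0.175, -0.0] | rows>= 3.0
MOVE [0.126, 0.003, 0.027] [-0.0, -0.207, -0.0] | rows>= 3.5
MOVE [0.161, 0.003, 0.013] [-0.0, -0.239, -0.0] | rows>= 4.0
MOVE [0.197, 0.003, 0.002] [-0.0, -0.271, -0.0] | rows>= 4.6
MOVE [0.234, 0.003, -0.005] [-0.0, -0.303, -0.0] | rows>= 5.1
MOVE [0.271, 0.003, -0.008] [-0.0, -0.335, -0.0] | rows>= 5.6
```

send_rows:
  targets:
    - [[0.008, 0.003, 0.025], [0, -0.024, 0]]
    - [[0.015, 0.003, 0.05], [0, -0.048, 0]]
    - [[0.022, 0.003, 0.06], [0, -0.072, 0]]
    - [[0.029, 0.003, 0.07], [0, -0.096, 0]]
    - [[0.061, 0.003, 0.065], [0, -0.144, 0]]
    - [[0.092, 0.003, 0.044], [0, -0.175, 0]]
    - [[0.126, 0.003, 0.027], [0, -0.207, 0]]
    - [[0.161, 0.003, 0.013], [0, -0.239, 0]]
    - [[0.197, 0.003, 0.002], [0, -0.271, 0]]
    - [[0.234, 0.003, -0.005], [0, -0.303, 0]]
    - [[0.271, 0.003, -0.008], [0, -0.335, 0]]
    - [[0.271, 0.003, -0.008], [0, -0.335, 0]]

```text
clock: 14.15
tool_pos: [0.6253, -0.0041, 0.1841]
eef_rot: [0.8, 0.493, -0.291, 0.178]
contact_force: [-0.2, -0.2, -1.1]
opening: 0.179
finger_force: 49.9
```

```bash
python3 - <<'E'
from h import *
from plant import *
s=get_state();print(s['clock'],s['tool_pos'],s['q'],(R.from_quat(s['eef_rot']).as_matrix()[:,0]))
d={n:snapshot(n) for n in("wrist","side","top")}
pickle.dump((s,d),open("w6.pkl","wb"))
a=cv2.resize(d["side"]["img"][170:400,310:450],None,fx=2.3,fy=2.3,interpolation=2)
b=cv2.resize(d["wrist"]["img"],None,fx=.7,fy=.7,interpolation=3)
h=max(a.shape[0],b.shape[0]);f=lambda x:np.vstack([x,np.zeros((h-x.shape[0],x.shape[1],3),np.uint8)])
cv2.imwrite("pics/w6.png",np.hstack([f(a),f(b)]))
E
```

```text
14.15 [ 0.62530716 -0.00409617  0.18405282] [-0.01268846  1.08003254 -0.7134735   1.23256521  0.91616348  1.74793419
 -1.28878394] [ 0.34388299  0.68505317 -0.64222009]
```

View pics/w6.png

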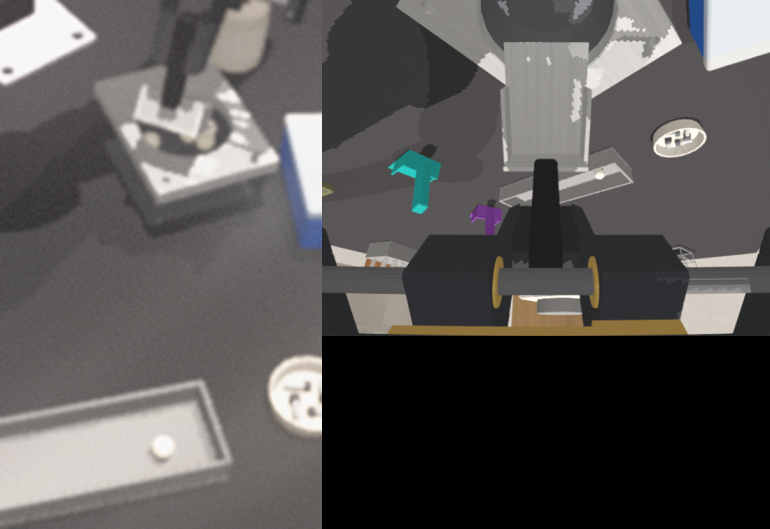

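The side view shows the balls in the well, the pan is empty, and one ball (163,447) is left in the tray. Now set the scoop down on the free bench near (0.52, -0.10).

```bash
python3 - <<'E'
from h import *
from plant import *
s=get_state()
plan(s['tool_pos']+[0,0,.05],1.1,-.5)
o=np.array([.52,-.10,.06]);plan(scoop(o,1.1),1.1)
o[2]=0.001;print(scoop(o,1.1))
E
```

```text
MOVE [-0.107, 0.0, -0.128] [-0.0, 0.063, -0.0] | rows>= 1.1
MOVE [-0.327, -0.174, 0.591] [0.0, 0.223, -0.0] | rows>= 3.7
[ 0.49278423 -0.15347244  0.054     ]
```

```bash
python3 - <<'E'
from h import *
plan([.56,-.08,.21],1.1,-.1); plan([.4928,-.1535,.12],1.1)
E
```

```text
MOVE [-0.29, -0.086, 0.138] [0.0, 0.191, -0.0] | rows>= 3.2
MOVE [-0.342, -0.174, 0.574] [0.0, 0.223, -0.0] | rows>= 3.7
```

send_rows:
  targets:
    - [[-0.054, 0, -0.064], [0, 0.032, 0]]
    - [[-0.107, 0, -0.128], [0, 0.063, 0]]
    - [[-0.2, -0.043, 0.0], [0, 0.127, 0]]
    - [[-0.29, -0.086, 0.138], [0, 0.191, 0]]
    - [[-0.32, -0.13, 0.35], [0, 0.215, 0]]
    - [[-0.342, -0.174, 0.5], [0, 0.223, 0]]
    - [[-0.342, -0.174, 0.574], [0, 0.223, 0]]
    - [[-0.342, -0.174, 0.574], [0, 0.223, 0]]
    - [[-0.342, -0.174, 0.574], [0, 0.223, 0]]

```text
clock: 15.42
tool_pos: [0.4939, -0.1521, 0.1213]
eef_rot: [0.852, 0.523, 0.001, 0.0]
contact_force: [0.2, 0.0, -1.1]
opening: 0.177
finger_force: 50.0
```

```bash
python3 - <<'E'
from h import *
from plant import *
s=get_state();print(s['clock'],s['tool_pos'],s['q'],(R.from_quat(s['eef_rot']).as_matrix()[:,0]))
plan([.4928,-.1535,.0537],1.1)
E
```

```text
15.425 [ 0.49392346 -0.15207194  0.12125925] [ 0.74609631  0.90740564 -0.94631995  1.97336464  1.02919377  0.84078322
 -1.26620642] [0.45338344 0.89131359 0.00188394]
MOVE [-0.006, -0.002, 0.225] [0.001, -0.001, 0.0] | rows>= 1.1
```

send_rows:
  targets:
    - [[-0.005, -0.002, 0.1], [0, -0.001, 0]]
    - [[-0.005, -0.002, 0.17], [0, -0.001, 0]]
    - [[-0.005, -0.002, 0.2], [0, -0.001, 0]]
    - [[-0.005, -0.002, 0.215], [0, -0.001, 0]]
    - [[-0.005, -0.002, 0.225], [0, -0.001, 0]]
    - [[-0.005, -0.002, 0.225], [0, -0.001, 0]]

```text
clock: 16.18
tool_pos: [0.4919, -0.1535, 0.0528]
eef_rot: [0.852, 0.523, -0.001, 0.001]
contact_force: [-1.1, 0.4, -0.9]
opening: 0.176
finger_force: 50.0
```

send_rows:
  targets:
    - [[0, 0, 0], [0, 0, 0]]
    - [[0, 0, 0], [0, 0, 0]]
    - [[0, 0, 0], [0, 0, 0]]
    - [[0, 0, 0], [0, 0, 0]]
  fingers: 0.6

```text
clock: 16.68
tool_pos: [0.4916, -0.1535, 0.0525]
eef_rot: [0.852, 0.523, -0.001, 0.001]
contact_force: [0.3, -1.0, -0.2]
opening: 0.596
finger_force: 0.0
```

```bash
python3 - <<'E'
from h import *
# cover from s0: world (.4966,.2631) yaw .583; grip: tool y along cover y
plan([.4928,-.1535,.25],1.1)
for yaw in(.583,.583+np.pi): plan([.48,.06,.25],yaw)
E
```

```text
MOVE [-0.0, 0.003, -0.658] [-0.0, 0.001, 0.0] | rows>= 3.2
MOVE [0.615, -0.357, -0.66] [0.0, 0.001, 0.165] | rows>= 4.7
MOVE [0.615, -0.357, -0.66] [-0.001, 0.0, -0.835] | rows>= 14.1
```

send_rows:
  targets:
    - [[0, 0, -0.2], [0, 0, 0]]
    - [[0, 0, -0.4], [0, 0, 0]]
    - [[0, 0, -0.6], [0, 0, 0]]
    - [[0.2, -0.12, -0.66], [0, 0, 0.055]]
    - [[0.4, -0.24, -0.66], [0, 0, 0.11]]
    - [[0.615, -0.357, -0.66], [0, 0, 0.165]]
    - [[0.615, -0.357, -0.66], [0, 0, 0.165]]
    - [[0.615, -0.357, -0.66], [0, 0, 0.165]]
  fingers: 1

```text
clock: 17.68
tool_pos: [0.4797, 0.0626, 0.2504]
eef_rot: [0.957, 0.29, -0.001, 0.001]
contact_force: [-0.4, -0.5, 0.5]
opening: 0.999
finger_force: 0.0
```

```bash
python3 - <<'E'
from h import *
from plant import *
s=get_state();print(s['clock'],s['tool_pos'],s['q'])
plan([.45,.235,.25],.583)
E
```

```text
17.675 [0.47972871 0.06257562 0.25044128] [ 0.34977178  0.62832177 -0.93607152  1.94336366  0.64728215  0.9048927
 -1.90322061]
MOVE [0.236, -0.533, 0.001] [0.0, 0.0, 0.002] | rows>= 2.8
```

send_rows:
  targets:
    - [[0.118, -0.267, 0], [0, 0, 0]]
    - [[0.236, -0.533, 0], [0, 0, 0.002]]
    - [[0.236, -0.533, 0], [0, 0, 0.002]]
    - [[0.236, -0.533, 0], [0, 0, 0.002]]
    - [[0.236, -0.533, 0], [0, 0, 0.002]]

```text
clock: 18.3
tool_pos: [0.4518, 0.2302, 0.249]
eef_rot: [0.959, 0.283, -0.002, 0.002]
contact_force: [-0.2, -0.8, 0.1]
opening: 0.999
finger_force: 0.0
```

```bash
python3 - <<'E'
from h import *
from plant import *
s=get_state();w=snapshot("wrist");print(s['clock'],s['tool_pos'],s['q'])
d={"wrist":w,"top":snapshot("top"),"side":snapshot("side")};pickle.dump((s,d),open("w7.pkl","wb"))
Q=R.from_euler('z',.583);o=np.array([.4966,.2631,0])
g=cv2.cvtColor(w["img"],cv2.COLOR_BGR2GRAY);M=[]
for x,y in((46,61),(-46,61),(-46,-61),(46,-61)):
    p=o+Q.apply([x/1e3,y/1e3,.006]);u=proj(w,p,s);c=u.round().astype(int)
    if not(15<c[0]<625 and 15<c[1]<465): print("out",u);continue
    a=g[c[1]-15:c[1]+16,c[0]-15:c[0]+16];m=(a<110).astype(np.uint8)
    n,_,st,ce=cv2.connectedComponentsWithStats(m)
    print(u.round(1),[(ce[i]+c-15).round(1).tolist()+[int(st[i,4])] for i in range(1,n) if st[i,4]>30])
for p in([.03,.009,.046],[-.03,.009,.046],[-.03,-.009,.046],[.03,-.009,.046]): print('grip',proj(w,o+Q.apply(p),s).round(1))
# scoop check
cv2.imwrite("pics/w7.png",w["img"])
E
```

```text
18.3 [0.45181093 0.23015666 0.24895819] [-0.0241405   0.65014826 -0.89583942  1.87951103  0.63270947  0.92988358
 -2.21978272]
[250.3  85.8] [[249.5, 86.8, 178]]
[256.1 182.1] [[255.4, 182.5, 152], [250.9, 194.4, 47]]
[375.7 181. ] [[390.5, 183.4, 57], [374.7, 181.2, 148]]
[379.4  84.7] [[378.3, 85.4, 175]]
grip [304.2 102.9]
grip [305.5 172.5]
grip [325.4 172.4]
grip [325.1 102.7]
```

The wrist camera gives all four cover holes within 1 px of the prediction (height 6 mm consistent). Grasp the grip.

```bash
python3 - <<'E'
from h import *
plan([.4962,.2636,.06],.583);plan([.4962,.2636,.012],.583)
E
```

```text
MOVE [0.187, -0.016, 0.63] [0.001, 0.001, -0.003] | rows>= 3.2
MOVE [0.188, -0.016, 0.79] [0.001, 0.001, -0.003] | rows>= 3.9
```

send_rows:
  targets:
    - [[0.1, -0.01, 0.2], [0.001, 0.001, -0.003]]
    - [[0.187, -0.016, 0.4], [0.001, 0.001, -0.003]]
    - [[0.187, -0.016, 0.55], [0.001, 0.001, -0.003]]
    - [[0.187, -0.016, 0.66], [0.001, 0.001, -0.003]]
    - [[0.187, -0.016, 0.73], [0.001, 0.001, -0.003]]
    - [[0.187, -0.016, 0.77], [0.001, 0.001, -0.003]]
    - [[0.187, -0.016, 0.79], [0.001, 0.001, -0.003]]
    - [[0.187, -0.016, 0.79], [0.001, 0.001, -0.003]]

```text
clock: 19.45
tool_pos: [0.4956, 0.2663, 0.0127]
eef_rot: [0.958, 0.288, 0.0, -0.001]
contact_force: [-0.5, -0.5, -0.4]
opening: 0.998
finger_force: 0.0
```

send_rows:
  targets:
    - [[0, 0, 0], [0, 0, 0]]
    - [[0, 0, 0], [0, 0, 0]]
    - [[0, 0, 0], [0, 0, 0]]
    - [[0, 0, 0], [0, 0, 0]]
    - [[0, 0, 0], [0, 0, 0]]
    - [[0, 0, 0], [0, 0, 0]]
    - [[0, 0, 0], [0, 0, 0]]
    - [[0, 0, 0], [0, 0, 0]]
    - [[0, 0, 0], [0, 0, 0]]
    - [[0, 0, 0], [0, 0, 0]]
  fingers: 0
  newtons: 55

```text
clock: 20.7
tool_pos: [0.4955, 0.2661, 0.0124]
eef_rot: [0.958, 0.288, -0.0, -0.001]
contact_force: [1.2, -1.6, -0.6]
opening: 0.201
finger_force: 55.0
```

```bash
python3 - <<'E'
from h import *
from plant import *
s=get_state();print(s['clock'],s['tool_pos'],R.from_quat(s['eef_rot']).as_matrix()[:,0],s['opening'],s['contact_force'])
plan(s['tool_pos']+[0,0,.17],.583);plan([.56,.16,.18],.44)
E
```

```text
20.7 [0.49547315 0.26605236 0.01236463] [8.33716247e-01 5.52193064e-01 1.98099047e-04] 0.20069718171047324 [ 1.22711613 -1.63081441 -0.61388168]
MOVE [0.0, -0.001, -0.567] [-0.0, -0.0, 0.001] | rows>= 2.7
MOVE [-0.016, 0.413, -0.559] [-0.0, -0.0, 0.046] | rows>= 3.3
```

send_rows:
  targets:
    - [[0, 0, -0.1], [0, 0, 0]]
    - [[0, 0, -0.25], [0, 0, 0]]
    - [[0, 0, -0.42], [0, 0, 0]]
    - [[0, 0, -0.57], [0, 0, 0]]
    - [[-0.003, 0.07, -0.62], [0, 0, 0.008]]
    - [[-0.006, 0.17, -0.62], [0, 0, 0.02]]
    - [[-0.01, 0.27, -0.62], [0, 0, 0.032]]
    - [[-0.014, 0.36, -0.62], [0, 0, 0.042]]
    - [[-0.016, 0.413, -0.62], [0, 0, 0.046]]
    - [[-0.016, 0.413, -0.62], [0, 0, 0.046]]

```text
clock: 21.95
tool_pos: [0.5599, 0.1595, 0.1977]
eef_rot: [0.976, 0.218, -0.001, -0.001]
contact_force: [0.6, 0.9, -3.3]
opening: 0.203
finger_force: 55.0
```

```bash
python3 - <<'E'
from h import *
from plant import *
s=get_state();print(s['clock'],s['tool_pos'],s['q'],s['opening'],s['finger_force'])
plan([.6511,.0433,.18],.2963)
E
```

```text
21.95 [0.55991983 0.15948488 0.19767401] [ 0.08891142  0.79273513 -0.80459802  1.72203126  0.68893435  0.93400955
 -2.12823035] 0.20258761094298686 54.99997850507498
MOVE [0.11, 0.48, 0.058] [-0.001, 0.0, 0.046] | rows>= 2.4
```

send_rows:
  targets:
    - [[0.015, 0.07, 0.01], [0, 0, 0.01]]
    - [[0.04, 0.18, 0.02], [0, 0, 0.02]]
    - [[0.07, 0.3, 0.03], [0, 0, 0.032]]
    - [[0.095, 0.4, 0.045], [0, 0, 0.04]]
    - [[0.108, 0.46, 0.055], [0, 0, 0.045]]
    - [[0.11, 0.48, 0.058], [0, 0, 0.046]]
    - [[0.11, 0.48, 0.058], [0, 0, 0.046]]
    - [[0.11, 0.48, 0.058], [0, 0, 0.046]]

```text
clock: 22.95
tool_pos: [0.6505, 0.0458, 0.1808]
eef_rot: [0.989, 0.149, -0.0, -0.002]
contact_force: [0.2, -0.0, -2.8]
opening: 0.197
finger_force: 55.0
```

```bash
python3 - <<'E'
from h import *
from plant import *
s=get_state();w=snapshot("wrist");d={"wrist":w,"side":snapshot("side"),"top":snapshot("top")};pickle.dump((s,d),open("w8.pkl","wb"))
print(s['clock'],s['tool_pos'],s['q'],s['opening'],R.from_quat(s['eef_rot']).as_matrix()[:,0])
g=cv2.cvtColor(w["img"],cv2.COLOR_BGR2GRAY);cv2.imwrite("pics/w8.png",w["img"])
Q=R.from_quat(s['eef_rot'])
for x,y in((46,61),(-46,61),(-46,-61),(46,-61)):
    p=s['tool_pos']+Q.apply([x/1e3,-y/1e3,.0064]);u=proj(w,p,s);c=u.round().astype(int)
    if not(20<c[0]<620 and 20<c[1]<460): print("out",u);continue
    a=g[c[1]-20:c[1]+21,c[0]-20:c[0]+21];m=(a<110).astype(np.uint8)
    n,_,st,ce=cv2.connectedComponentsWithStats(m)
    print(u.round(1),[(ce[i]+c-20).round(1).tolist()+[int(st[i,4])] for i in range(1,n) if st[i,4]>60])
plan([.6511,.0433,.104],.2963)
E
```

```text
22.95 [0.65054546 0.04577719 0.18080966] [ 0.24269157  0.88885296 -0.76458998  1.51468863  0.67939353  1.01799725
 -1.97418641] 0.19730201460202632 [ 9.55682962e-01  2.94397817e-01 -3.83829658e-05]
[170.8 203.2] [[171.5, 205.6, 857]]
[194.5 386.8] [[194.0, 387.0, 1681]]
[444.1 387.1] [[444.0, 387.0, 1681]]
[468.2 203.6] [[466.9, 205.4, 845]]
MOVE [-0.001, 0.007, 0.256] [-0.001, -0.0, 0.001] | rows>= 1.2
```

send_rows:
  targets:
    - [[0.001, 0.007, 0.05], [0, 0, 0.001]]
    - [[0.002, 0.007, 0.1], [0, 0, 0.001]]
    - [[0.003, 0.007, 0.16], [0, 0, 0.001]]
    - [[0.003, 0.007, 0.21], [0, 0, 0.001]]
    - [[0.003, 0.007, 0.245], [0, 0, 0.001]]
    - [[0.003, 0.007, 0.256], [0, 0, 0.001]]
    - [[0.003, 0.007, 0.256], [0, 0, 0.001]]
    - [[0.003, 0.007, 0.256], [0, 0, 0.001]]

```text
clock: 24.1
tool_pos: [0.653, 0.0427, 0.1043]
eef_rot: [0.989, 0.146, 0.0, -0.001]
contact_force: [0.6, 0.1, -3.2]
opening: 0.2
finger_force: 55.0
```

```bash
python3 - <<'E'
from h import *
from plant import *
s1,w1=pickle.load(open("w1.pkl","rb"))
def find(w,s,pts,r,th,am):
    g=cv2.cvtColor(w["img"],cv2.COLOR_BGR2GRAY)
    for p in pts:
        u=proj(w,p,s);c=u.round().astype(int)
        if not(r<c[0]<640-r and r<c[1]<480-r): print("out",u);continue
        a=g[c[1]-r:c[1]+r+1,c[0]-r:c[0]+r+1]
        n,_,st,ce=cv2.connectedComponentsWithStats((a<th).astype(np.uint8))
        print(u.round(1),[(ce[i]+c-r).round(1).tolist()+[int(st[i,4])] for i in range(1,n) if am<st[i,4]])
H=[(.046,.061),(-.046,.061),(-.046,-.061),(.046,-.061)]
Q=R.from_euler('z',.2963)
print("threads in w1");find(w1,s1,[np.array([.6511,.0433,0])+Q.apply([x,y,.07]) for x,y in H],8,110,4)
s=get_state();d={n:snapshot(n) for n in("wrist","side","top")};pickle.dump((s,d),open("w9.pkl","wb"))
print(s['clock'],s['tool_pos'],R.from_quat(s['eef_rot']).as_matrix(),s['opening'],s['contact_force'])
Qt=R.from_quat(s['eef_rot']);P=[s['tool_pos']+Qt.apply([x,-y,.0064]) for x,y in H]
for n in("side","top"): print(n);find(d[n],s,P,9,120,6)
a=cv2.resize(d["side"]["img"][150:420,290:490],None,fx=2,fy=2,interpolation=2)
b=cv2.resize(d["wrist"]["img"],None,fx=.6,fy=.6,interpolation=3)
h=540;f=lambda x:np.vstack([x,np.zeros((h-x.shape[0],x.shape[1],3),np.uint8)])
cv2.imwrite("pics/w9.png",np.hstack([f(a),f(b)]))
plan([.6511,.0433,.104],.2963)
E
```

```text
threads in w1
[404.1 379.7] [[406.2, 378.9, 12], [404.0, 385.4, 104]]
[387.3 302.7] [[389.0, 302.0, 19]]
[264.6 330.1] [[266.2, 329.6, 19]]
[290.1 403.3] [[290.0, 403.0, 289]]
24.1 [0.65301276 0.04267261 0.10429071] [[ 9.57349131e-01  2.88933409e-01  3.54606854e-04]
 [ 2.88931889e-01 -9.57346910e-01  2.29305609e-03]
 [ 1.00202229e-03 -2.09279803e-03 -9.99997308e-01]] 0.19953155133064934 [ 0.6281691   0.13654248 -3.24643812]
side
[399.4 189.2] [[399.0, 189.0, 361]]
[360.8 198.8] [[359.7, 191.6, 75], [352.4, 202.4, 8]]
[384.  238.4] []
[424.7 227.3] [[430.9, 220.8, 33], [432.4, 235.0, 14]]
top
[278.6 180. ] [[279.3, 178.1, 177]]
[288.8 213.5] [[281.2, 217.3, 47], [294.3, 222.2, 25]]
[334.  199.6] [[335.8, 203.0, 175]]
[323.4 166.2] []
MOVE [-0.005, -0.004, 0.0] [-0.001, -0.0, -0.001] | rows>= 0.0
```

View pics/w9.png

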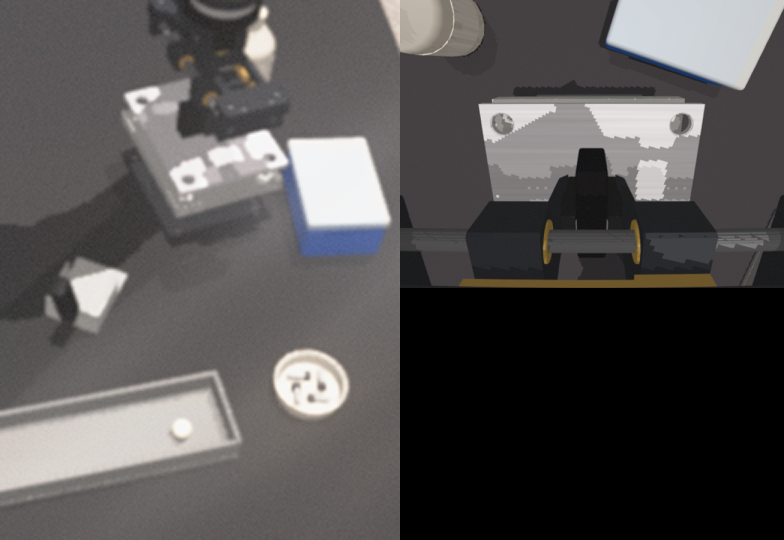

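The cover is held over the flange and the scoop stands upright, let go; the remaining ball is in the tray and the bystanders are untouched. The flange strip behind the cover (crop x≈490-685, y≈100) hints at a 2-4 mm sideways offset, so I refine numerically.

```bash
python3 - <<'E'
from h import *
s,d=pickle.load(open("w9.pkl","rb"));w=d["wrist"];g=cv2.cvtColor(w["img"],cv2.COLOR_BGR2GRAY)
for r in range(156,180,2):
    row=g[r].astype(int);x=np.where(row[100:560]>95)[0]+100
    print(r,(x.min(),x.max(),len(x)) if len(x) else None,row[[130,150,170,230,320,400,470,490,500]])
Q=R.from_euler('z',.2963)
for c in((.6511,.0433),(.6505,.0449)):
    print([proj(w,np.array([*c,0])+Q.apply(v),s).round(1).tolist() for v in([.06,.075,.07],[.06,-.075,.07])])
Qt=R.from_quat(s['eef_rot'])
print("cover far",[proj(w,s['tool_pos']+Qt.apply(v),s).round(1).tolist() for v in([.06,-.075,.0064],[.06,.075,.0064])])
E
```

```text
156 None [67 66 67 43 48 45 67 66 66]
158 None [68 66 67 65 65 66 67 68 69]
160 None [69 67 69 83 88 90 67 68 68]
162 (np.int64(162), np.int64(468), 307) [ 67  67 110 109 108 105  78  66  65]
164 (np.int64(155), np.int64(474), 320) [ 63  68 112 120 122 119 121  67  67]
166 (np.int64(153), np.int64(474), 322) [ 67  68 143 143 139 135 138  65  64]
168 (np.int64(153), np.int64(474), 322) [ 66  67 143 145 140 135 136  69  65]
170 (np.int64(153), np.int64(473), 321) [ 66  68 143 142 138 136 139  71  68]
172 (np.int64(135), np.int64(503), 369) [ 65 114 121 125 128 127 119 118 117]
174 (np.int64(130), np.int64(508), 379) [101 216 217 220 223 224 222 221 222]
176 (np.int64(131), np.int64(508), 378) [ 75 215 215 217 221 222 221 221 221]
178 (np.int64(131), np.int64(507), 377) [ 67 217 217 217 219 221 221 220 221]
[[157.3, 163.9], [476.8, 163.3]]
[[153.7, 164.2], [473.1, 163.5]]
cover far [[132.0, 169.2], [507.2, 169.6]]
```

The flange corners seen by the wrist (153, 474 px) put the beaker at (0.6506, 0.0448) in the arm's frame, so a shift of about 2.5 mm is needed.

```bash
python3 - <<'E'
from h import *
plan([.6518,.0452,.104],.2963)
E
```

```text
MOVE [-0.001, -0.01, 0.0] [-0.001, -0.0, -0.001] | rows>= 0.0
```

send_rows:
  targets:
    - [[-0.001, -0.005, 0], [0, 0, -0.001]]
    - [[-0.001, -0.01, 0], [0, 0, -0.001]]
    - [[-0.001, -0.01, 0], [0, 0, -0.001]]
    - [[-0.001, -0.01, 0], [0, 0, -0.001]]
    - [[-0.001, -0.01, 0], [0, 0, -0.001]]
    - [[-0.001, -0.01, 0], [0, 0, -0.001]]

```text
clock: 25.0
tool_pos: [0.6515, 0.0452, 0.1036]
eef_rot: [0.989, 0.148, -0.0, -0.001]
contact_force: [-1.1, -0.8, -1.9]
opening: 0.2
finger_force: 55.0
```

```bash
python3 - <<'E'
from h import *
from plant import *
s=get_state();w=snapshot("wrist");g=cv2.cvtColor(w["img"],cv2.COLOR_BGR2GRAY)
print(s['clock'],s['tool_pos'],R.from_quat(s['eef_rot']).as_matrix()[:,0],s['qd'].round(3),s['finger_force'],s['opening'])
for r in(168,170,174,176,178):
    x=np.where(g[r,100:560]>95)[0]+100;print(r,x.min(),x.max(),(x.min()+x.max())/2)
H=[(.046,.061),(.046,-.061)]
for x,y in H:   # contents of the far holes: darkest spot = thread
    u=proj(w,s['tool_pos']+R.from_quat(s['eef_rot']).apply([x,-y,.0064]),s);c=u.round().astype(int)
    print(u.round(1));print(g[c[1]-20:c[1]+24:3,c[0]-22:c[0]+23:3])
    print("thread pred",proj(w,np.array([.6506,.0448,0])+R.from_euler('z',.2963).apply([x,y,.07]),s).round(1))
E
```

```text
25.0 [0.65145049 0.04519997 0.10364385] [ 9.56433279e-01  2.91950943e-01 -1.74642919e-04] [-0.002 -0.    -0.001  0.001  0.    -0.     0.   ] 54.999803099781275 0.1999799127441046
168 159 481 320.0
170 159 481 320.0
174 130 508 319.0
176 131 508 319.5
178 131 507 319.0
[170.8 203.2]
[[219 218 218 218 218 218 218 219 218 218 218 218 218 219 218]
 [223 223 224 224 225 224 223 225 225 225 225 225 226 225 225]
 [219 218 220 211 182 147 132 155 175 204 219 221 221 220 221]
 [218 217 191 157  76 142 138 113 176 191 182 211 220 221 221]
 [218 203 174  88  45 146 130 115 195 194 194 191 211 221 221]
 [216 188 112  84  39 142 131 114 171 193 193 193 181 217 218]
 [207 184 109  65  40 130 145 128 114 195 194 196 213 193 216]
 [210 180 106  58  41 123 142 127 114 124 166 194 213 200 219]
 [208 180 108  91  43  95 146 118 118 118 118 130 148 188 217]
 [216 194 112 114  44  76 143 116 117 116 117 116 116 145 219]
 [221 198 162 110  85  50 141 141 113 114 114 114 115 164 221]
 [221 214 196 117 112  86 139 139 114 111 112 112 112 152 199]
 [220 221 207 193 118 113 119 137 116 115 115 115 135 154 153
[... 440 characters left out ...]
39 140 129 114 112 171 198  70 115 180 219]
 [221 222 181 149 138 139 138 127 109 197 193  64 103 164 199]
 [225 213 210 137 139 138 138 126 131 194 187  64 105 143 167]
 [227 200 191 136 136 136 136 139 115 168 176  65 108 115 165]
 [228 183 137 139 138 138 138 138 111 194 130  77 104 147 195]
 [227 198 138 138 137 139 140 113 113 112  70 106 104 186 207]
 [224 199 138 138 139 116 125 112 110 110  92 112 128 192 221]
 [224 213 165 135 135 109 109 108 109 112 115 114 187 205 221]
 [225 225 199 142 111 109 112 113 117 115 121 149 202 222 221]
 [222 222 222 198 178 137 120 120 145 181 193 206 220 219 219]
 [221 221 220 220 214 200 144 169 194 211 216 151 188 218 218]]
thread pred [447.7 191.8]
```

Cover and flange now share their centre line (319.3 and 320 px), and the arm is still with a firm grip.

```bash
python3 -c "
from plant import *
print(finish_job())"
```

```text
the job is handed in; nothing more can be done
None
```

I handed the job in at 25 s on the robot's clock: five balls went into the well, the scoop stands upright on the bench and is let go, and the cover is held level about 2 cm above the flange with its holes within about 1–2 mm of the threads by camera; no verdict was returned.

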